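# Set and lock the sprung leg of the bench stand

## Robot

A 7-joint arm with a two-finger parallel gripper is mounted at the origin on a cart in front of the work surface, level with it; the furniture and walls round the work are solid. World frame = base frame: x ahead of the robot, y to its left, z up, the work surface at z = 0. Lengths are in m, angles in rad, forces in N, time in s.
With the tool pointing down it reaches from about 0.4 to 0.875 m from the base axis. Payload 6.5 kg.
Tool frame: the origin (TCP) lies at the very end of the fingers, on their centre line; the grasp point (between the pads) lies 19 mm behind it; z points along the fingers, y is the line along which they close (so a half turn about z gives the same grasp; the last joint's range is limited). The gripper opens to 85 mm and grips with 20 to 120 N. Pads are 22 mm wide; open, the fingers measure 114 mm over their backs; the gripper's body (76 mm by 85 mm) begins 54 mm behind the grasp point. The pads swing forward as they close: fully open they stand 13 mm farther back than shut.
Start: joints at [-1.374, 0.536, -0.004, 1.538, 0.003, 1.067, -0.071], TCP at [0.169, 0.628, 0.231] pointing down, gripper open.
Joint ranges: [-2.7, 2.7], [-0.37, 2.16], [-1.27, 1.26], [0.24, 2.4], [-1.31, 4.45], [0.19, 1.91], [-2.76, 2.76]. Speed limits (rad/s): [2.39, 2.39, 3.14, 3.14, 3.14, 3.14, 3.14].

## Interface

Orientations are given as a unit quaternion [x, y, z, w].
In Python, from cell import * gives the robot as it stands.
- The arm moves only by the tool send_rows, never from a script. Its argument "increments" is text: rows parted by semicolons, each of 5 numbers parted by spaces: the shift along the tool's x, y, z each as a share of 400 mm, from -1 to 1, then the turn about the tool's z as a share of 30 degrees, from -1 to 1, then the closure, from 0 (fully open) to 1 (shut). In form: dx dy dz yaw jaw; .... A call has 1 to 12 rows; each row shifts and turns the commanded pose from where the row before left it, along the tool's axes as they then stand; what a row does not reach is not made up. A row lasts 1/12 s, in which the tool goes at most 41.7 mm and 7.16 degrees, less where a joint would pass 70% of its speed; a pose out of reach is approached as far as the arm can. A call with a number of a shift or a turn outside -1 to 1 is refused whole. A call with a gripper value outside its range is refused whole. The fingers move at their own pace and stop on an object; the grip force is fixed at half the most. Time passes only in rows, so rows that do not move let the fingers close. It gives the time, the measured TCP pose, the force, the opening and the grip force at its end, in the units of the state.
- sense(): the state, without advancing time (a new reading comes with each control period).
- grab_frame(name): name is "scene" or "top" or "wrist"; returns a dict with "frame" (480x640x3 uint8, red, green, blue), "fov_y" (degrees; the focal length in pixels is half the picture's height over the tangent of half this angle, whatever the lens; pixels are square), "cx", "cy" (the principal point, pixels), "xyz" and "rotation" of the camera in the world; the wrist camera has in their place "T_tool_cam" (4x4, takes a point from camera to tool coordinates, whose origin is the TCP and whose axes are the flange's). Camera axes: x right, y down, z forward; pixel columns grow to the right and rows downward; lengths in m; the calibration is good to about 2 mm. A picture is of the moment at which its call begins: read the wrist's pose just before it. There is no depth.
- sign_off(): hands the job in; it is judged then, once.
The state is a dict: "time": time; "qpos": joint angles; "joint_vel": joint speeds; "effort": joint torques, N m; "eef_pos": TCP position; "ee_rot": TCP orientation; "ft_force": force on the tool from outside, world axes, zero at the start; "moment": the same for the moment, N m; "grip_width": finger opening in m; "grasp_force": force on a finger pad.
Only numpy, scipy, OpenCV 4.12 (cv2) and the standard library are available. Lean on these libraries where they do the work, as an engineer would, in place of code of your own. Each camera call takes 0.05 s, during which the arm holds its last target. There are 200 camera calls.

## Task

Take the cam lever out of its rest and plug its square end fully into the socket on top of the bench stand's leg. With it press the sprung leg down until its red ring is level with the rim of the sleeve, and holding the leg at that mark swing the lever clockwise (seen from above) until the cam is fully closed against its stop. Finish still gripping the lever and holding the leg at its mark with the cam closed; do not let go, and leave the other things on the bench where they are.

Things in the scene. Friction and masses are not known exactly. Their poses are not given: they have to be found in the camera images.
- cam_lever: Loose cam lever (about 110 g), upright in its grey rest, plug down. Origin: centre of the plug's lower end; z up, x along the lever arm. Round black shoulder 38 mm across at z 28-34 mm; above it a flat black grip 32 (x) by 14 (y) by 44 mm high, to z 78: pinch it across y at about z 60, fingertips above the shoulder. Thin arm with red ball sticks out to x = 75 mm at z 41.
- lever_rest: Fixed grey block 56x56x40 mm on a 90x76x6 mm foot; origin at the centre of its underside. The lever's plug stands loosely (3 mm play) in a square hole in its top with the shoulder on the block's top; it lifts straight out.
- stand: Fixed bench stand: grey foot 140x110x14 mm, on it a dark upright sleeve 54 mm across. Origin: centre of the foot's underside, z up. A 34 mm aluminium leg slides up and down in the sleeve; it carries a 62 mm steel flange, on that a brass cam block with a square socket in its top, and a flat steel support ring reaching out 176 mm to the stand's +x, level with the flange.
- sleeve_rim (a point): Centre of the sleeve's upper rim, 72 mm above the bench, where the leg's length is read (fixed to the stand).
- leg_mark (a point): Centre of the red ring round the leg (6 mm wide; the other graduation lines are thin and black); moves with the leg. The leg is at its length mark when this is level with sleeve_rim. It starts 30 mm above it.
- leg (a joint): How far the leg is pressed down, m: 0 fully up (start), 0.030 red ring level with the sleeve's rim, 0.050 bottom stop. A spring pushes it up all the time: about 8 N to start moving, about 14 N at the mark; let go, it comes back up.
- cam (a joint): Angle of the brass cam block about the leg's axis, rad: 0 open, grows clockwise seen from above, 1.1 closed against its stop. Starts 0 to 0.15; stays where it is left (friction 0.06 N m). The plug has some 0.13 rad play either way in the socket, so turn the lever that much more. When closed the green pointer on the block points to the green dot on the flange.
- socket_mouth (a point): Centre of the square socket's mouth in the top of the brass cam block (40x40x36 mm), 169 mm above the bench with the leg up; z up, x and y parallel to the socket's sides; moves and turns with the block. Socket 20.2x20.2 mm, 31 mm deep; fully plugged, the shoulder rests on the block, plug end 28 mm below the mouth. The plug fits in any of the four quarter turns.
- plug_tip (a point): Centre of the lower end of the lever's square steel plug (same point and axes as cam_lever). The plug is 18x18 mm, sides parallel to x and y, 28 mm long up to the shoulder; its last 6 mm taper to 11 mm.
- bench_timer: Bystander: white bench timer, 52x72x14 mm; origin at the centre of its underside. Leave alone.
- marker_red: Bystander: red marker pen lying down, 15x130x16 mm; origin at the centre of its underside. Leave alone.
- vial_2: Bystander: glass vial with red cap, 25x25x52 mm; origin at the centre of its underside. Leave alone.
Mind the look-alikes: they are no part of the job. Leave any blue look-alike of the cam_lever alone.

How it is judged:
On the way, in this order (a step that is already met when the one before it is completed fails the run):
1. the lever's plug is in the socket (at least 14 mm deep) with the cam still open (z of plug_tip in the frame of socket_mouth below -0.014 m and horizontal distance between plug_tip and socket_mouth below 0.005 m and value of joint cam below 0.4 rad), for 0.02 s.
2. plug fully in, the leg is held down at its mark (within 5 mm) by the gripped lever with the cam still open (under 0.4 rad) (z of plug_tip in the frame of socket_mouth below -0.023 m and horizontal distance between plug_tip and socket_mouth below 0.004 m and angle between cam_lever's own z axis and vertical below 0.12 rad and value of joint leg between 0.025 and 0.035 m and contact force between the fingers and cam_lever above 2 N and value of joint cam below 0.4 rad), for 0.1 s.
At the end, for the whole second after the job is handed in: The fingers grip the lever (over 2 N), its plug is fully in the socket (at least 23 mm deep, within 4 mm of centre, upright within 0.12 rad), the leg is at its mark (red ring within 5 mm of the rim), the cam is closed (over 0.95 of 1.1 rad), and the lever is at rest (z of plug_tip in the frame of socket_mouth below -0.023 m and horizontal distance between plug_tip and socket_mouth below 0.004 m and angle between cam_lever's own z axis and vertical below 0.12 rad and value of joint leg between 0.025 and 0.035 m and contact force between the fingers and cam_lever above 2 N and value of joint cam above 0.95 rad and linear speed of cam_lever below 0.02 m/s); the arm keeps its last pose, push and grip.
It fails at once if the cam is turned towards closed (over 0.5 rad) while the leg is more than 10 mm off its mark (value of joint cam above 0.5 rad and (value of joint leg below 0.02 m or value of joint leg above 0.04 m)).
It fails at once if a bystander is moved more than 30 mm (distance of any of bench_timer, marker_red, vial_2 from where it was at the start of the episode above 0.03 m).
It also fails if it takes over 48 s, if anything falls off the work surface, if the arm or the gripper's body presses on something with over 40 N, if the wrist force passes 120 N, or if a joint passes its speed limit or range.

## Working session

There is one attempt and no reset: what is moved stays moved. The work goes in short steps, Python scripts to look and compute and a tool call to move; the robot and the scene stay as the last step left them, time stands still between calls to the robot, and variables do not carry over. Pictures are saved under pics/ and viewed, at most 10 in all, crops included, and the job is handed in when it is done.

Besides the shell and the picture viewer there is one more tool, called after "Call:" as a command line: name --argument value ..., lists and objects as JSON in quotes. send_rows: Moves the arm, as the interface text tells. Shift numbers are shares of 400 mm and turn numbers shares of 30 degrees, none past 1 either way. Its arguments: {"type":"object","properties":{"increments":{"type":"string"}},"required":["increments"]}

```bash
mkdir -p pics; cat > h.py <<'E'
from cell import *
import numpy as np, cv2
from scipy.spatial.transform import Rotation as R
def cam(name):
    s=sense(); f=grab_frame(name)
    F=240/np.tan(np.radians(f["fov_y"])/2)
    if name=="wrist":
        T=np.eye(4); T[:3,:3]=R.from_quat(s["ee_rot"]).as_matrix(); T[:3,3]=s["eef_pos"]
        T=T@np.array(f["T_tool_cam"]); p,Rm=T[:3,3],T[:3,:3]
    else:
        p=np.array(f["xyz"]); Rm=np.array(f["rotation"])
        Rm=Rm if Rm.shape==(3,3) else R.from_quat(Rm).as_matrix()
    return dict(img=f["frame"],F=F,cx=f["cx"],cy=f["cy"],p=p,R=Rm)
def ray(c,u,v):
    return c["R"]@np.array([(u-c["cx"])/c["F"],(v-c["cy"])/c["F"],1])
def onz(c,u,v,z):
    d=ray(c,u,v); return c["p"]+d*(z-c["p"][2])/d[2]
def proj(c,X):
    q=c["R"].T@(np.array(X)-c["p"]); return np.array([c["F"]*q[0]/q[2]+c["cx"],c["F"]*q[1]/q[2]+c["cy"]])
def tri(c1,a,c2,b):
    d1=ray(c1,*a);d2=ray(c2,*b)
    t=np.linalg.lstsq(np.c_[d1,-d2],c2["p"]-c1["p"],rcond=None)[0]
    P,Q=c1["p"]+t[0]*d1,c2["p"]+t[1]*d2
    return (P+Q)/2,np.linalg.norm(P-Q)
def save(n,i): cv2.imwrite("pics/"+n,i[...,::-1])
E
python3 - <<'E'
from h import *
for n in("scene","top"):
    c=cam(n); save(n+".png",c["img"]); print(n,c["F"],c["p"],c["R"].round(3).tolist(),c["cx"],c["cy"])
s=sense();print(s)
E
```

```text
scene 521.0896440087103 [0.68517155 0.86740994 0.57919014] [[-0.983, 0.086, -0.16], [0.181, 0.427, -0.886], [-0.007, -0.9, -0.436]] 308.7129889172198 245.41822644847838
top 509.60406761749215 [ 0.4208176  -0.03085647  1.36657962] [[-0.005, -0.996, 0.091], [-1.0, 0.005, -0.0], [-0.0, -0.091, -0.996]] 330.1818281471534 245.32932038525325
{'time': 0.1, 'qpos': array([-1.37418749,  0.5371447 , -0.00443598,  1.53874405,  0.00259502,
        1.06729216, -0.07118809]), 'joint_vel': array([ 0.00200323, -0.00170173,  0.00057471, -0.00281038,  0.00113861,
        0.00057049, -0.00025597]), 'effort': array([ 2.76717074e-03, -5.84563923e+01,  1.05195522e+00, -2.59776342e+01,
        1.26480081e-02,  4.59542076e-03,  2.44992890e-05]), 'eef_pos': array([0.16873432, 0.62713992, 0.23047734]), 'ee_rot': array([ 1.30987439e-01,  9.91383712e-01, -7.89854098e-04, -4.70024336e-05]), 'ft_force': array([-0.06457644,  0.18777541,  0.34477264]), 'moment': array([ 0.00518402, -0.0262433 ,  0.03056023]), 'grasp_force': 0.0, 'grip_width': 0.08553629791826542}
```

View pics/scene.png

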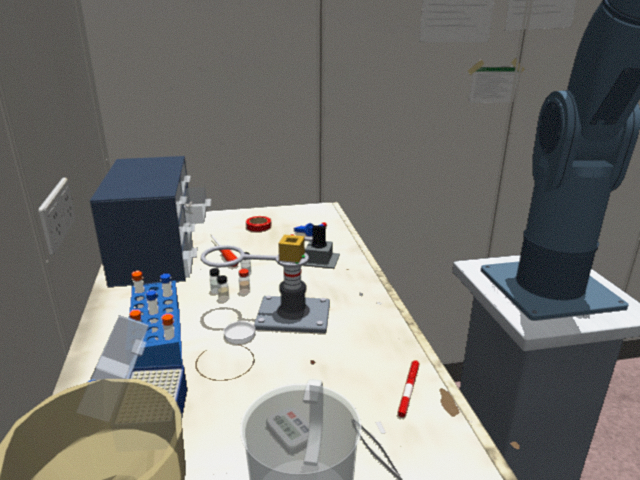

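View pics/top.png

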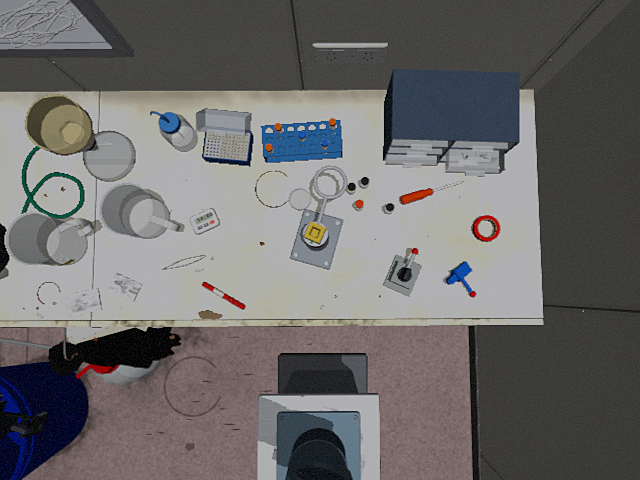

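The scene view shows the stand at (292,280) and the grey rest with the black lever at (319,240). A blue lever lies behind it at (308,229). In the top view the candidates are the black lever in the grey rest at (404,272), with its red ball at (415,251), and the blue look-alike at (460,275). By the description I choose the black one, and I'll check it in a close crop.

```bash
python3 - <<'E'
from h import *
t=cam("top"); s=cam("scene")
a=cv2.resize(t["img"][235:305,370:440],None,fx=5.6,fy=5.6,interpolation=cv2.INTER_CUBIC)
b=cv2.resize(t["img"][200:270,285:355],None,fx=5.6,fy=5.6,interpolation=cv2.INTER_CUBIC)
save("crop1.png",np.hstack([a,b]))
def comps(c,lo,hi,box,name,mn=8):
    x0,y0,x1,y1=box
    h=cv2.cvtColor(c["img"],cv2.COLOR_RGB2HSV); m=cv2.inRange(h,np.array(lo),np.array(hi))
    k=np.zeros_like(m);k[y0:y1,x0:x1]=m[y0:y1,x0:x1]
    n,l,st,ce=cv2.connectedComponentsWithStats(k)
    for i in range(1,n):
        if st[i,4]>=mn: print(name,ce[i].round(1),st[i])
for nm,c,lb,sb in(("top",t,(380,240,430,300),(295,190,350,270)),("scene",s,(295,215,345,270),(265,225,320,330))):
    comps(c,(0,140,60),(8,255,255),lb,nm+" ball")
    comps(c,(0,0,0),(179,255,45),lb,nm+" black")
    comps(c,(0,0,60),(179,60,140),lb,nm+" grey")
    comps(c,(15,100,60),(32,255,255),sb,nm+" brass")
    comps(c,(0,0,60),(179,60,170),sb,nm+" greyfoot",50)
E
```

```text
top ball [414.4 250.5] [412 248   6   6  26]
top black [403.8 273.9] [397 267  14  14 106]
top grey [402.2 274. ] [383 248  38  48 738]
top brass [314.4 232.1] [304 222  22  22 286]
top greyfoot [317.4 229.2] [ 295  190   55   80 2219]
scene black [318.5 236.8] [312 226  14  22 256]
scene grey [318.2 254.5] [295 227  44  43 494]
scene brass [291.2 247.6] [279 235  26  27 603]
scene greyfoot [307.7 242. ] [294 229  26  23 145]
scene greyfoot [294.  264.4] [265 252  55  22 375]
scene greyfoot [291.6 309.6] [ 265  274   55   56 1485]
```

View pics/crop1.png

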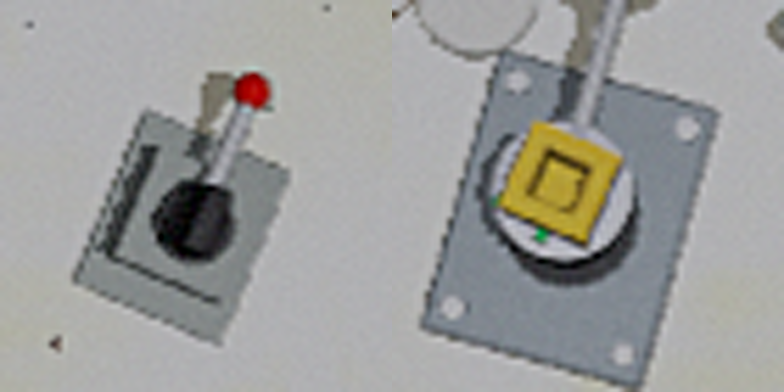

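The left crop shows the black lever with its red ball at full-frame pixel (414,250), in the grey rest, so the choice holds. The right crop shows the brass block's socket at (314,232). The green pointer is at the lower face and the green dot is clockwise of it.

```bash
python3 - <<'E'
from h import *
t=cam("top"); s=cam("scene")
g=onz(t,403.8,273.9,.055); b=onz(t,414.4,250.5,.057); k=onz(t,314.4,232.1,.169)
print("lever",g,"ball",b,"dist",np.linalg.norm(g[:2]-b[:2]),"ang",np.degrees(np.arctan2(*(b-g)[[1,0]])),"block",k)
# brass top size check & rotation
h=cv2.cvtColor(t["img"],cv2.COLOR_RGB2HSV);m=cv2.inRange(h,np.array((15,100,60)),np.array((32,255,255)));m[:190]=0;m[270:]=0;m[:,:295]=0;m[:,350:]=0
bx=cv2.boxPoints(cv2.minAreaRect(np.argwhere(m)[:,::-1].astype(np.float32)))
w=np.array([onz(t,*p,.169) for p in bx]);e=np.diff(w,axis=0);print(np.linalg.norm(e,axis=1),np.degrees(np.arctan2(e[:,1],e[:,0])),w.mean(0))
q=sense();Rm=R.from_quat(q["ee_rot"]).as_matrix();print(Rm.round(3).tolist(),np.degrees(np.arctan2(Rm[1,0],Rm[0,0])))
f=grab_frame("wrist");print(np.array(f["T_tool_cam"]).round(3).tolist(),f["fov_y"])
for X in (g,b,[g[0],g[1],.096]): print(proj(s,X))
E
```

```text
lever [ 0.46534577 -0.22012248  0.055     ] ball [ 0.52539308 -0.24826764  0.057     ] dist 0.06631612922226995 ang -25.1132527438467 block [0.5613667  0.00596168 0.169     ]
[0.03995797 0.0405149  0.03990894] [ -23.15246958 -113.64810491  156.6872385 ] [0.56155271 0.00592892 0.169     ]
[[-0.966, 0.26, -0.0], [0.26, 0.966, -0.001], [-0.0, -0.001, -1.0]] 164.94277662745336
[[0.0, -0.961, -0.275, 0.07], [1.0, 0.0, -0.0, 0.002], [0.0, -0.275, 0.961, -0.144], [0.0, 0.0, 0.0, 1.0]] 64.41261433122882
[318.41673876 240.51969554]
[291.3663879  236.92930707]
[318.42985509 224.54099246]
```

Call:
send_rows --increments "0 0 -0.06 0.167 0; 0 0 -0.06 0.167 0; -0.0865 -0.0466 0 0 0; -0.0865 -0.0466 0 0 0; -0.0865 -0.0466 0 0 0; -0.0865 -0.0466 0 0 0; -0.0865 -0.0466 0 0 0; -0.0865 -0.0466 0 0 0; -0.0865 -0.0466 0 0 0; -0.0865 -0.0466 0 0 0; -0.0865 -0.0466 0 0 0; -0.0865 -0.0466 0 0 0"

```text
time: 1.35
eef_pos: [0.4041, 0.3105, 0.2796]
ee_rot: [0.217, 0.976, 0.0, 0.0]
ft_force: [0.9, 0.8, 0.3]
grip_width: 0.0856
grasp_force: 0.0
```

Call:
send_rows --increments "-0.0503 -0.0816 0 0 0; -0.0503 -0.0816 0 0 0; -0.0503 -0.0816 0 0 0; -0.0503 -0.0816 0 0 0; -0.0503 -0.0816 0 0 0; -0.0503 -0.0816 0 0 0; -0.0503 -0.0816 0 0 0; -0.0503 -0.0816 0 0 0; -0.0503 -0.0816 0 0 0; -0.0503 -0.0816 0 0 0; -0.0503 -0.0816 0 0 0; -0.0503 -0.0816 0 0 0"

```text
time: 2.35
eef_pos: [0.4559, -0.1467, 0.2797]
ee_rot: [0.217, 0.976, 0.0, 0.0]
ft_force: [1.0, 0.6, -0.5]
grip_width: 0.0852
grasp_force: 0.0
```

Call:
send_rows --increments "-0.0503 -0.0816 0.05 0 0; -0.0503 -0.0816 0.05 0 0; 0 0 0.06 0 0; 0 0 0.06 0 0; 0 0 0 0 0; 0 0 0 0 0"

```text
time: 2.85
eef_pos: [0.4637, -0.218, 0.1923]
ee_rot: [0.217, 0.976, 0.0, -0.001]
ft_force: [0.7, 0.4, 0.2]
grip_width: 0.0854
grasp_force: 0.0
```

```bash
python3 - <<'E'
from h import *
c=cam("wrist"); save("w1.png",c["img"]); s=sense(); print(s["eef_pos"],s["qpos"].round(3))
np.savez("w1.npz",**c)
for X in ([.465,-.22,.096],[.465,-.22,.052]): print(proj(c,X))
E
```

```text
[ 0.46473752 -0.21819151  0.19350734] [-0.082  0.39   0.543  1.957 -0.261  0.863  1.733]
[316.88143572 242.61914495]
[317.52095204 226.15632803]
```

View pics/w1.png

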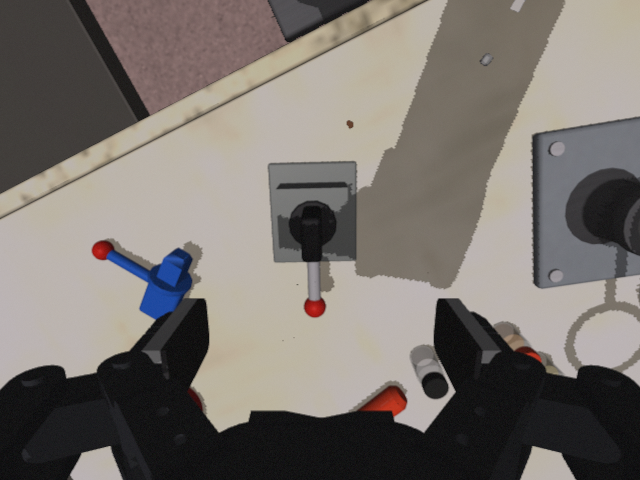

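The wrist view shows the black lever in its grey rest, with the shoulder at about (312,222), the grip top at (312,235) and the ball at (315,307). The blue look-alike is well away at (165,285). I'll measure the shoulder, the ball and the rest block.

```bash
python3 - <<'E'
from h import *
c=dict(np.load("w1.npz")); im=c["img"]; h=cv2.cvtColor(im,cv2.COLOR_RGB2HSV)
def blob(m,box):
    k=np.zeros_like(m);x0,y0,x1,y1=box;k[y0:y1,x0:x1]=m[y0:y1,x0:x1]
    n,l,st,ce=cv2.connectedComponentsWithStats(k);i=1+np.argmax(st[1:,4]);return (l==i).astype(np.uint8),ce[i],st[i]
m,b,st=blob(cv2.inRange(h,np.array((0,150,80)),np.array((9,255,255))),(295,290,335,325));print("ball px",b,st)
k,bc,st=blob(cv2.inRange(im,(0,0,0),(48,48,48)),(285,192,342,275));print("black",bc,st)
cn=max(cv2.findContours(k,0,2)[0],key=cv2.contourArea)
# shoulder: left/right extreme columns & upper arc
pts=cn[:,0,:].astype(float); up=pts[pts[:,1]<236]
A=np.c_[2*up,np.ones(len(up))];s=np.linalg.lstsq(A,(up**2).sum(1),rcond=None)[0];r=np.sqrt(s[2]+s[0]**2+s[1]**2);print("circle",s[:2],r)
low=pts[pts[:,1]>248]; print("grip low cols",low[:,0].min(),low[:,0].max(),low[:,1].max())
for zs in (.052,.046):
    C=onz(c,*s[:2],zs);d=onz(c,s[0]+r,s[1],zs)-C;B=onz(c,*b,zs+.007)
    print(zs,"shoulder",C,"rad",np.linalg.norm(d),"ball",B,"L",np.linalg.norm((B-C)[:2]),"ang",np.degrees(np.arctan2(*(B-C)[[1,0]])))
gx=(low[:,0].min()+low[:,0].max())/2
for z in(.096,.09):print(z,"far top edge mid",onz(c,gx,low[:,1].max(),z))
E
```

```text
ball px [314.45422535 307.62676056] [305 299  20  18 284]
black [312.45179202 228.75416456] [ 289  201   48   61 1981]
circle [312.37010937 224.25974318] 23.28799732224267
grip low cols 302.0 321.0 261.0
0.052 shoulder [ 0.4619633  -0.22294556  0.052     ] rad 0.0178966041478553 ball [ 0.52310349 -0.24999056  0.059     ] L 0.06685472194616686 ang -23.861922681586645
0.046 shoulder [ 0.46325431 -0.22370922  0.046     ] rad 0.01827429995233681 ball [ 0.52574998 -0.25135868  0.053     ] L 0.06833886432438953 ang -23.86565033175374
0.096 far top edge mid [ 0.47506877 -0.22871868  0.096     ]
0.09 far top edge mid [ 0.47692339 -0.22976632  0.09      ]
```

Call:
send_rows --increments "-0.0024 -0.014 0 -0.04 0; 0 0 0.06 0 0; 0 0 0.06 0 0; 0 0 0.06 0 0; 0 0 0.05 0 0; 0 0 0.04 0 0; 0 0 0.04 0 0; 0 0 0.02 0 0; 0 0 0.014 0 0; 0 0 0 0 0; 0 0 0 0 0"

```text
time: 3.82
eef_pos: [0.4638, -0.2239, 0.0561]
ee_rot: [0.207, 0.978, -0.0, 0.001]
ft_force: [-0.1, -0.2, -0.6]
grip_width: 0.0856
grasp_force: 0.0
```

Call:
send_rows --increments "0 0 0 0 1; 0 0 0 0 1; 0 0 0 0 1; 0 0 0 0 1; 0 0 0 0 1; 0 0 0 0 1; 0 0 0 0 1; 0 0 0 0 1; 0 0 0 0 1; 0 0 0 0 1"

```text
time: 4.65
eef_pos: [0.4629, -0.2239, 0.0554]
ee_rot: [0.207, 0.978, 0.0, 0.0]
ft_force: [-1.5, 0.2, 5.3]
grip_width: 0.0132
grasp_force: 58.7
```

Call:
send_rows --increments "0 0 -0.02 0 1; 0 0 -0.04 0 1; 0 0 -0.06 0 1; 0 0 -0.08 0 1; 0 0 -0.09 0 1; 0 0 -0.09 0 1; 0 0 -0.09 0 1; 0 0 -0.08 0 1; 0 0 -0.04 0 1; 0 0 0 0 1"

```text
time: 5.48
eef_pos: [0.4647, -0.2247, 0.2952]
ee_rot: [0.207, 0.978, -0.0, 0.004]
ft_force: [0.3, -0.2, -1.3]
grip_width: 0.0135
grasp_force: 58.5
```

Call:
send_rows --increments "-0.0088 0.0392 0 0 1; -0.0176 0.0784 0 0 1; -0.0176 0.0784 0 0 1; -0.0176 0.0784 0 0 1; -0.0176 0.0784 0 0 1; -0.0176 0.0784 0 0 1; -0.0176 0.0784 0 0 1; -0.0176 0.0784 0 0 1; -0.0088 0.0392 0 0 1; 0 0 0 0 1; 0 0 0 0 1; 0 0 0 0 1"

```text
time: 6.48
eef_pos: [0.6149, -0.0189, 0.2905]
ee_rot: [0.208, 0.978, -0.001, -0.001]
ft_force: [-0.5, -0.4, -1.4]
grip_width: 0.0132
grasp_force: 58.6
```

```bash
python3 - <<'E'
from h import *
c=cam("wrist"); save("w2.png",c["img"]); s=sense(); print(s["eef_pos"],s["ee_rot"],s["qpos"].round(3),s["ft_force"],s["grip_width"])
np.savez("w2.npz",**c)
im=c["img"];h=cv2.cvtColor(im,cv2.COLOR_RGB2HSV)
m=cv2.inRange(h,np.array((15,100,60)),np.array((32,255,255)))
n,l,st,ce=cv2.connectedComponentsWithStats(m);print(st[1:][st[1:,4]>200],ce[1:][st[1:,4]>200],proj(c,[.5615,.006,.169]))
E
```

```text
[ 0.61491857 -0.01924465  0.29083995] [ 2.08161044e-01  9.78094267e-01 -6.04317274e-04 -4.67867482e-04] [-0.397  0.453  0.497  1.592 -0.229  1.157  1.302] [-0.6064139  -1.14192625 -1.86307992] 0.012887436944259404
[[ 290  115   60   61 3550]] [[319.47605634 144.98816901]] [320.79488461 145.67696046]
```

View pics/w2.png

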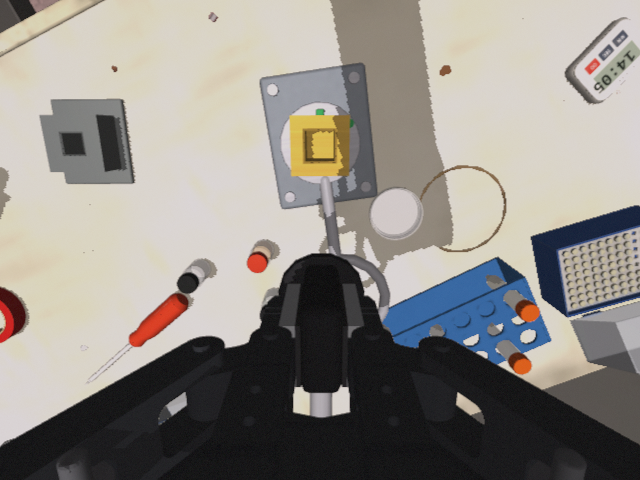

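The wrist view shows the lever held upright with its shoulder's front edge at about (322,255). The socket is at (320,145), square to the tool, the green pointer is at (320,112) and the dot at (350,122). I'll compute the offsets.

```bash
python3 - <<'E'
from h import *
c=dict(np.load("w2.npz")); im=c["img"];h=cv2.cvtColor(im,cv2.COLOR_RGB2HSV)
m=cv2.inRange(h,np.array((15,100,60)),np.array((32,255,255)))
m[:100]=0;m[190:]=0;m[:,:270]=0;m[:,370:]=0
p=np.argwhere(m)[:,::-1].astype(np.float32);rc=cv2.minAreaRect(p);bx=cv2.boxPoints(rc);w=np.array([onz(c,*q,.169) for q in bx]);e=np.diff(w,axis=0)
print(rc,np.linalg.norm(e,axis=1),np.degrees(np.arctan2(e[:,1],e[:,0])),w.mean(0))
# dark socket outline
g=cv2.cvtColor(im,cv2.COLOR_RGB2GRAY)[125:170,295:346]; print(g[22][::2]); print(g[:,24][::2])
T0=np.eye(4);Rm=R.from_quat([2.08161044e-01,9.78094267e-01,-6.04e-4,-4.68e-4]).as_matrix();t=np.array([0.61491857,-0.01924465,0.29083995])
for q in ([.019,0,.0094],[.019,0,.0154],[0,.019,.0124],[0,-.019,.0124]): print(q,proj(c,Rm@np.array(q)+t))
k=cv2.inRange(im,(0,0,0),(60,60,60));print([ (r,np.flatnonzero(k[r,270:380])[[0,-1]]+270) for r in range(252,282,4) if k[r,270:380].any()])
dw=w.mean(0)-t; print("heading",np.degrees(np.arctan2(Rm[1,0],Rm[0,0])),"tool delta mm",(Rm.T@dw*1000))
E
```

```text
((319.5, 145.0), (60.0, 59.0), 90.0) [0.03916416 0.03958833 0.04084529] [  66.01608484  -22.82527431 -113.96530587] [0.5611138  0.00520727 0.169     ]
[186 185 187 185 134  72 100 108 154 184 185 185 185 185 185 184 185 184
 184 139 127 164 108 108 108 108]
[186 184 113 148 184 186 183 184 183 183 183 185 185 185 184 185 182  58
 104 155 183 181 180]
[0.019, 0, 0.0094] [316.90210979 254.76160188]
[0.019, 0, 0.0154] [317.05436075 250.37445422]
[0, 0.019, 0.0124] [359.82741596 293.20102893]
[0, -0.019, 0.0124] [274.31097288 293.10485759]
[(256, array([306, 338])), (260, array([297, 346])), (264, array([293, 350])), (268, array([289, 353])), (272, array([285, 357])), (276, array([283, 358])), (280, array([282, 360]))]
heading 155.97075377125574 tool delta mm [ 59.01790309   0.59115468 121.87846878]
```

Call:
send_rows --increments "0.02 -0.002 0 0 1; 0.04 0 0 0 1; 0.04 0 0 0 1; 0.034 0 0 0 1; 0.015 0 0 0 1; 0 0 0.04 0 1; 0 0 0.06 0 1; 0 0 0.05 0 1; 0 0 0.02 0 1; 0 0 0 0 1; 0 0 0 0 1"

```text
time: 7.45
eef_pos: [0.5613, 0.0057, 0.2237]
ee_rot: [0.207, 0.978, -0.0, 0.0]
ft_force: [0.2, 0.2, -1.8]
grip_width: 0.0129
grasp_force: 58.6
```

```bash
python3 - <<'E'
from h import *
q=sense();print(q["eef_pos"],q["ee_rot"],q["ft_force"],q["grip_width"])
s=cam("scene");w=cam("wrist")
Rm=R.from_quat(q["ee_rot"]).as_matrix();t=q["eef_pos"]
for n,X in(("tip",Rm@[0,0,.043]+t),("shoulder",Rm@[0,0,.012]+t),("mouth",[.5613,.0055,.169])): print(n,proj(s,X))
a=cv2.resize(s["img"][190:290,240:340],None,fx=5,fy=5,interpolation=cv2.INTER_CUBIC)
b=cv2.resize(w["img"][130:330,220:420],None,fx=1.5,fy=2.5,interpolation=cv2.INTER_CUBIC)
save("c3.png",np.hstack([a,b]))
E
```

```text
[0.56126294 0.00573876 0.22368489] [ 2.07225122e-01  9.78293266e-01 -8.27711707e-05  1.67212098e-04] [ 0.16003723  0.16211103 -1.80163872] 0.012853953957655847
tip [291.57462828 234.53396072]
shoulder [291.20861351 218.9631992 ]
mouth [291.67998227 240.23928167]
```

View pics/c3.png

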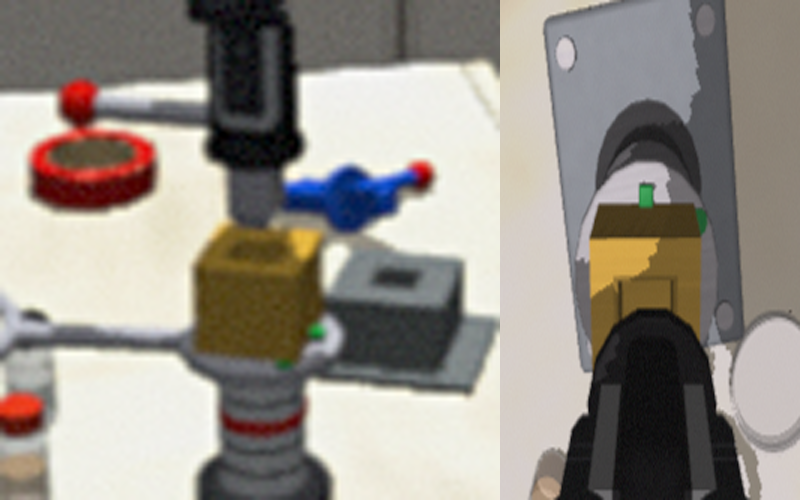

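Left (scene): the plug, at column 255 of the crop, is just above the socket at 258. Right (wrist): the lever centre is at column 652 and the block centre at 646 at 1.5x, so the plug should go about 1.8 mm along tool −y. I'll correct that and start inserting.

Call:
send_rows --increments "0 -0.0045 0 0 1; 0 0 0.015 0 1; 0 0 0.015 0 1; 0 0 0.01 0 1; 0 0 0.01 0 1; 0 0 0 0 1"

```text
time: 8.05
eef_pos: [0.5599, 0.0046, 0.2021]
ee_rot: [0.207, 0.978, -0.0, -0.001]
ft_force: [0.1, -0.4, -0.8]
grip_width: 0.0131
grasp_force: 58.6
```

Call:
send_rows --increments "0 0 0.01 0 1; 0 0 0.01 0 1; 0 0 0.01 0 1; 0 0 0.01 0 1; 0 0 0 0 1; 0 0 0 0 1"

```text
time: 8.55
eef_pos: [0.5602, 0.0046, 0.1869]
ee_rot: [0.207, 0.978, -0.0, -0.0]
ft_force: [0.1, 0.1, -0.9]
grip_width: 0.013
grasp_force: 58.6
```

Call:
send_rows --increments "0 0 0.005 0 1; 0 0 0.005 0 1; 0 0 0 0 1; 0 0 0 0 1"

```text
time: 8.88
eef_pos: [0.5608, 0.0046, 0.1839]
ee_rot: [0.207, 0.978, 0.0, 0.0]
ft_force: [-1.9, -0.1, 5.3]
grip_width: 0.0129
grasp_force: 59.8
```

Call:
send_rows --increments "0 0 0.01 0 1; 0 0 0.01 0 1; 0 0 0.015 0 1; 0 0 0.015 0 1; 0 0 0.01 0 1; 0 0 0.01 0 1; 0 0 0.005 0 1; 0 0 0 0 1; 0 0 0 0 1; 0 0 0 0 1"

```text
time: 9.72
eef_pos: [0.5609, 0.0045, 0.1545]
ee_rot: [0.207, 0.978, 0.0, 0.0]
ft_force: [-3.0, 0.7, 11.8]
grip_width: 0.0131
grasp_force: 60.7
```

```bash
python3 - <<'E'
from h import *
q=sense();print(q["eef_pos"],q["ft_force"])
s=cam("scene");print("rim",proj(s,[.5605,.005,.072]))
print("red rows",[(r,int((cv2.cvtColor(s["img"][r:r+1,278:304],cv2.COLOR_RGB2HSV)[0,:,1]>140).sum())) for r in range(262,300)])
save("c4.png",cv2.resize(s["img"][210:320,240:350],None,fx=5,fy=5,interpolation=cv2.INTER_CUBIC))
E
```

```text
[0.5609356  0.00454229 0.15451971] [-3.02849016  0.66883983 11.75600857]
rim [293.13757785 285.59319274]
red rows [(262, 24), (263, 23), (264, 23), (265, 23), (266, 23), (267, 22), (268, 22), (269, 24), (270, 24), (271, 23), (272, 21), (273, 21), (274, 15), (275, 4), (276, 3), (277, 0), (278, 0), (279, 0), (280, 0), (281, 0), (282, 0), (283, 0), (284, 0), (285, 0), (286, 0), (287, 3), (288, 10), (289, 8), (290, 0), (291, 0), (292, 0), (293, 0), (294, 0), (295, 0), (296, 0), (297, 0), (298, 0), (299, 0)]
```

View pics/c4.png

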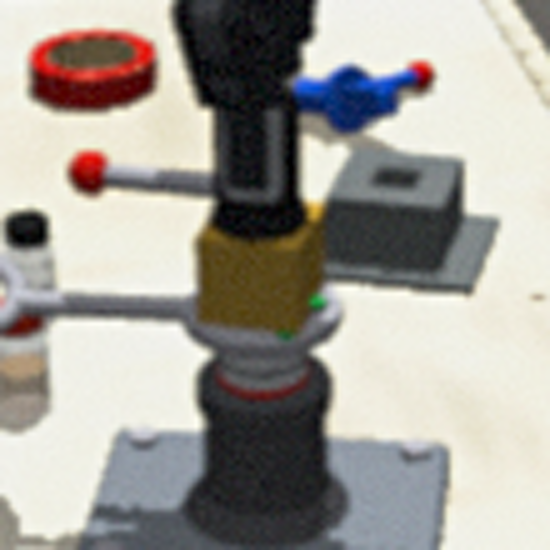

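The lever is fully seated, and the red ring sits at the sleeve rim, half visible at about (292,288). The green marks show the cam is still open. Next I swing clockwise.

Call:
send_rows --increments "0 0 0 0.1 1; 0 0 0 0.15 1; 0 0 0 0.15 1; 0 0 0 0.15 1; 0 0 0 0.15 1; 0 0 0 0.15 1; 0 0 0 0 1; 0 0 0 0 1"

```text
time: 10.43
eef_pos: [0.5616, 0.0046, 0.1548]
ee_rot: [0.418, 0.908, 0.001, 0.001]
ft_force: [-1.5, -0.7, 10.9]
grip_width: 0.0133
grasp_force: 60.5
```

```bash
python3 - <<'E'
from h import *
q=sense();print(q["eef_pos"],q["ee_rot"],q["ft_force"],q["moment"],q["qpos"].round(2),np.degrees(2*np.arctan2(*q["ee_rot"][:2])))
E
```

```text
[0.56163799 0.00456769 0.1547971 ] [4.17887448e-01 9.08497824e-01 7.60544909e-04 1.09822291e-03] [-1.54984716 -0.67306721 10.90011495] [-0.0041252   0.4975502  -0.02759177] [-0.5   0.53  0.55  1.87 -0.37  0.84  0.95] 49.402616811679934
```

Call:
send_rows --increments "0 0 0 0.15 1; 0 0 0 0.15 1; 0 0 0 0.15 1; 0 0 0 0.15 1; 0 0 0 0.15 1; 0 0 0 0.15 1; 0 0 0 0.15 1; 0 0 0 0.15 1; 0 0 0 0.1 1; 0 0 0 0 1; 0 0 0 0 1"

```text
time: 11.35
eef_pos: [0.5614, 0.0043, 0.1547]
ee_rot: [0.697, 0.717, 0.001, 0.001]
ft_force: [-2.6, 0.0, 11.4]
grip_width: 0.0134
grasp_force: 60.7
```

```bash
python3 - <<'E'
from h import *
q=sense();print(q["eef_pos"],q["ft_force"],q["moment"],q["grasp_force"],np.degrees(2*np.arctan2(*q["ee_rot"][:2])))
E
```

```text
[0.56143276 0.00434686 0.15474034] [-2.6408311   0.01708598 11.43741026] [-0.13299089  0.71208617  0.15009736] 60.67043423652649 88.35582750121846
```

Call:
send_rows --increments "0 0 0 0.07 1; 0 0 0 0.07 1; 0 0 0 0 1; 0 0 0 0 1"

```text
time: 11.68
eef_pos: [0.5615, 0.0044, 0.1547]
ee_rot: [0.722, 0.692, 0.001, 0.001]
ft_force: [-2.9, -1.4, 12.3]
grip_width: 0.0131
grasp_force: 61.7
```

```bash
python3 - <<'E'
from h import *
q=sense();print(q["eef_pos"],q["ft_force"],q["moment"],q["grasp_force"],np.degrees(2*np.arctan2(*q["ee_rot"][:2])))
E
```

```text
[0.56145815 0.00438262 0.1547397 ] [-2.85093944 -1.42184975 12.2852867 ] [-0.22971424  0.71574332  1.06873378] 61.676799058914185 92.38358051187735
```

```bash
python3 - <<'E'
from h import *
s=cam("scene");w=cam("wrist")
a=cv2.resize(s["img"][215:315,240:340],None,fx=5,fy=5,interpolation=cv2.INTER_CUBIC)
b=cv2.resize(w["img"][130:330,220:420],None,fx=1.5,fy=2.5,interpolation=cv2.INTER_CUBIC)
save("c5.png",np.hstack([a,b]))
E
```

```text
(no output)
```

View pics/c5.png

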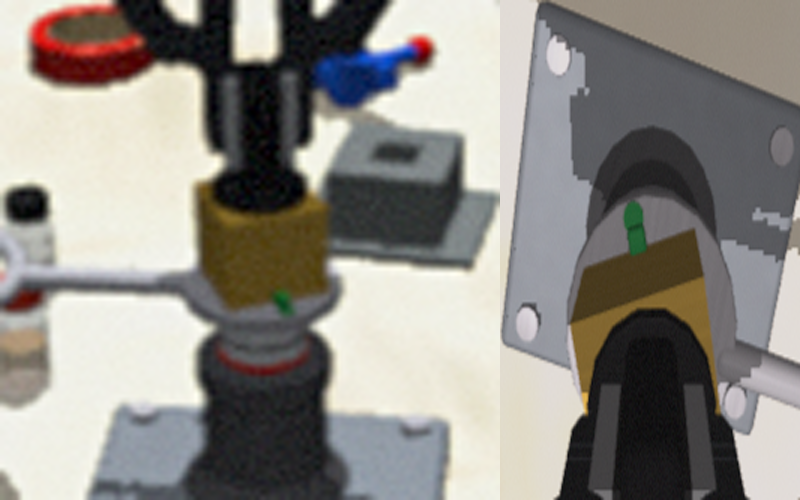

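The pointer and the dot coincide at crop pixel (635,225), so the cam is closed. The shoulder rests on the block and the red ring is at the rim, at crop pixel (265,365).

```bash
python3 -c "
from cell import *
print(sign_off())"
```

```text
the job is handed in; nothing more can be done
None
```

The job is handed in, result not reported back: the lever is fully plugged in and still gripped, the leg is held at its red mark, and the cam is closed against its stop with pointer and dot aligned.

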